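# Hang up the beam stop and hold the glass cell in the photometer's light path

### The arm

A 7-joint arm with a two-finger parallel gripper is mounted at the origin on the work surface. World frame = base frame: x ahead of the robot, y to its left, z up, the work surface at z = 0. Lengths are in m, angles in rad, forces in N, time in s.
With the tool pointing down it reaches from about 0.4 to 0.85 m from the base axis. Payload 10.4 kg.
Tool frame: the origin (TCP) lies midway between the tips of the shut fingers; the grasp point (between the pads) lies 19 mm behind it (manip.hold_point_z is the distance from the TCP to the grasp point, in m); z points along the fingers, y is the line along which they close (so a half turn about z gives the same grasp; the last joint's range is limited). The gripper opens to 85 mm and grips with 20 to 120 N. Pads are 22 mm wide; open, the fingers measure 114 mm over their backs; the gripper's body (76 mm by 85 mm) begins 54 mm behind the grasp point. The pads swing forward as they close: fully open they stand 13 mm farther back than shut.
Start: joints at [-1.263, 0.332, -0.065, 1.46, 0.022, 1.35, -0.088], TCP at [0.203, 0.591, 0.231] pointing down, gripper open.
Joint ranges: [-2.6, 2.6], [-0.5, 2.12], [-1.47, 1.34], [0.16, 2.42], [-1.27, 4.41], [0.06, 2.06], [-2.6, 2.6]. Speed limits (rad/s): [2.22, 2.22, 2.79, 2.79, 3.14, 3.14, 3.14].

### API

Orientations are given as a unit quaternion [x, y, z, w].
In Python, from workcell import manip, eyes, job gives the robot as it stands.
- The arm moves only by the shell command python3 -m crank 'ROWS' [FORCE]. ROWS is JSON, a list that holds one entry, the list of rows, each a list of 7 numbers: the finger opening in cm, from 0 to 8.54, then the shift along the world's x, y, z in cm, then the turn, a rotation vector about the world's x, y, z in degrees. In form: [[[hand, x, y, z, ax, ay, az], ...]]. A call has 1 to 20 rows; each row shifts and turns the commanded pose from where the row before left it; what a row does not reach is not made up. A row lasts 1/8 s, in which the tool goes at most 62.5 mm and 10.7 degrees, less where a joint would pass 70% of its speed; a pose out of reach is approached as far as the arm can. A call with a gripper value outside its range is refused whole. The fingers move at their own pace and stop on an object; FORCE is the grip in N (left out, the last holds). Time passes only in rows, so rows that do not move let the fingers close. It gives the time, the measured TCP pose, the force, the opening and the grip force at its end, in the units of the state.
- manip.get_obs(): the state, without advancing time (a new reading comes with each control period).
- eyes.camera(name): name is "scene" or "top" or "wrist"; returns (picture, depth): 384x512x3 uint8, red, green, blue; 384x512 float32, m along the optical axis (not along the pixel's ray), 0 where there is no reading.
- eyes.camera_params(name): a dict with "fx", "fy", "cx", "cy" (pixels), "dist" ([k1, k2, p1, p2, k3] as OpenCV has them; the pictures are not rectified), "world_from_camera" (4x4, takes a point from camera to world coordinates); the wrist camera has in their place "hand_eye" (4x4, takes a point from camera to tool coordinates, whose origin is the TCP and whose axes are the flange's). Camera axes: x right, y down, z forward; pixel columns grow to the right and rows downward; lengths in m; the calibration is good to about 2 mm. A picture is of the moment at which its call begins: read the wrist's pose just before it. camera_params takes no time and is no camera call.
- job.hand_in(): hands the job in; it is judged then, once.
The state is a dict: "clock": time; "joint_pos": joint angles; "joint_velocities": joint speeds; "tau": joint torques, N m; "position": TCP position; "ee_rot": TCP orientation; "ft_force": force on the tool from outside, world axes, zero at the start; "torque": the same for the moment, N m; "grip_width": opening from 0.0 (shut) to 1.0 (fully open); "grasp_force": force on a finger pad.
Only numpy, scipy, OpenCV 4.12 (cv2) and the standard library are available. Lean on these libraries where they do the work, as an engineer would, in place of code of your own. Each camera call takes 0.05 s, during which the arm holds its last target. There are 200 camera calls.

### The job

Lift the beam stop out of the photometer's gap, hang it by its round hole on the peg of the stand and leave it hanging there. Then take the oblong glass cell out of the cell rack, gripping it by its two broad frosted sides only and never touching the clear windows on its narrow ends, and hold it upright and still, centred in the light path midway between the two snouts with its windows facing them; finish while holding it there. Leave the square cells, bottle, jar, pipette and box where they are.

Things in the scene. Friction and masses are not known exactly. Their poses are not given: they have to be found in the camera images.
- photometer: Open bench photometer, fixed. Aluminium bed 90 x 240 x 10 mm (x, y, z), at each y end a grey housing (70 x 65 mm, top 100 mm above the table); from each a black snout, 28 mm in diameter, points to the other, leaving a 70 mm gap. Origin: centre of the underside, on the table. The light runs along its y axis.
- beam_mid (a point): The middle of the light path, halfway between the two snouts, 75 mm above the table, in the photometer's axes (light runs along y).
- beam_stop: Loose steel beam stop, 150 g, standing on the photometer's bed (10 mm above the table) in the gap, nearly square to the light. Foot 56 x 36 x 8 mm (x, y, z); blade 56 mm wide (x), 6 thick (y), up to 126, with a round hole; above it a black grip tab 30 wide (x), 12 thick (y), up to 160. Origin: centre of the foot's underside; z up; y is the blade's normal and the hole's axis. Symmetric.
- stop_hole (a point): Centre of the round hole, 24 mm in diameter, through the beam stop's blade, 95 mm above its underside.
- peg_stand: Fixed steel stand: base 100 x 90 x 12 mm, a post 14 mm in diameter and 172 mm tall standing 42 mm from the origin towards +x, and a peg 8 mm in diameter that runs from the post along -x, almost level (rising 4 degrees to its tip). Origin: on the table below the middle of the peg.
- peg_mid (a point): On the peg's centre line, midway along its free length, 42 mm from the post's axis, 166 mm above the table, in the stand's axes (the peg points to -x).
- peg_tip (a point): Centre of the 12 mm ball that ends the peg, 42 mm beyond peg_mid, 169 mm above the table.
- cell_rack: Fixed white plastic rack 180 x 50 x 26 mm (x, y, z) with three equal wells, 34.5 x 22.5 mm and 14 mm deep, in a row along its x, 55 mm apart. Origin: centre of its underside, on the table.
- cell: Oblong glass cell, loose, about 60 g: 32 mm long (x), 20 wide (y), glass 56 tall, inset white lid up to 60. Stands in one of the wells, underside 12 mm above the table, length along the row. Frosted: the two broad sides (facing +y and -y, 20 mm apart). Clear windows: the two narrow ends (facing +x, -x). Origin: centre of its underside; z up.
- cell_mid (a point): Centre of the oblong cell's glass, 28 mm above its underside; it belongs on the light path.
- window_a: The clear window on the cell's -x end, 16 mm wide and 44 mm tall (from 6 to 50 mm above the cell's underside); its origin coincides with the cell's.
- window_b: The clear window on the cell's +x end, like window_a; its origin coincides with the cell's.
- square_cell_a: Bystander: square glass cell 20 x 20 x 60 mm in another well. Origin: centre of its underside.
- square_cell_b: Bystander: another square glass cell, like square_cell_a.
- reagent_bottle: Bystander: amber bottle 56 mm in diameter, 110 mm tall, standing at the back. Origin: centre of its underside.
- jar: Bystander: small clear jar 50 mm in diameter, 50 mm tall, in front of the photometer. Origin: centre of its underside.
- pipette: Bystander: hand pipette about 260 mm long, lying at the back, 22 mm high. Origin: on the table, near its middle.
- stopper_box: Bystander: cardboard box 60 x 50 x 35 mm in front of the photometer. Origin: centre of its underside.

How it is judged:
On the way:
1. the beam stop hangs by its hole on the peg, let go (y of stop_hole in the frame of peg_mid between -0.01 and 0.01 m and x of stop_hole in the frame of peg_mid between -0.038 and 0.036 m and z of stop_hole in the frame of peg_mid between -0.016 and 0 m and angle between beam_stop's own z axis and vertical below 0.35 rad and angle between the y axis of beam_stop and the x axis of peg_stand, either way round below 0.6 rad and contact force between beam_stop and the fingers below 0.05 N and contact force between beam_stop and peg_stand above 0.3 N), for 0.3 s.
At the end, for the whole second after the job is handed in: Stop hangs by its hole on the peg, let go, upright within 20 deg, at rest. Fingers alone hold the oblong cell, still, within 10 deg of upright and of the light path, its middle within 6 mm sideways, 12 mm in height, 15 mm lengthwise of the path's middle; no finger on the windows (all of step 1 and linear speed of beam_stop below 0.05 m/s and x of cell_mid in the frame of beam_mid between -0.006 and 0.006 m and y of cell_mid in the frame of beam_mid between -0.015 and 0.015 m and z of cell_mid in the frame of beam_mid between -0.012 and 0.012 m and angle between the x axis of cell and the y axis of photometer, either way round below 0.17 rad and angle between cell's own z axis and vertical below 0.17 rad and contact force between cell and the fingers above 1 N and contact force between cell and photometer below 0.05 N and contact force between cell and beam_stop below 0.05 N and linear speed of cell below 0.02 m/s and contact force between each of window_a, window_b and the fingers below 0.1 N); the arm keeps its last pose, push and grip.
It fails at once if a gripper finger presses on one of the cell's clear end windows (contact force between any of window_a, window_b and the fingers above 0.3 N).
It fails at once if a square cell is displaced by more than 20 mm (distance of any of square_cell_a, square_cell_b from where it was at the start of the episode above 0.02 m).
It fails at once if the bottle, jar, pipette or box is displaced by more than 20 mm (distance of any of reagent_bottle, jar, pipette, stopper_box from where it was at the start of the episode above 0.02 m).
It also fails if it takes over 64 s, if anything falls off the work surface, if the arm or the gripper's body presses on something with over 40 N, if the wrist force passes 120 N, or if a joint passes its speed limit or range.

## Working session

There is one attempt and no reset: what is moved stays moved. The work goes in short steps, Python scripts to look and compute and a shell command to move; the robot and the scene stay as the last step left them, time stands still between calls to the robot, and variables do not carry over. Pictures are saved under pics/ and viewed, at most 10 in all, crops included, and the job is handed in when it is done.

```bash
mkdir -p pics; cat > h.py <<'E'
from workcell import manip, eyes, job
import numpy as np, cv2, os
from scipy.spatial.transform import Rotation as R
def snap(n,f):
    o=manip.get_obs(); im,d=eyes.camera(n); cv2.imwrite(f'pics/{f}.png',cv2.cvtColor(im,cv2.COLOR_RGB2BGR))
    p=eyes.camera_params(n)
    if n=='wrist':
        T=np.eye(4);T[:3,:3]=R.from_quat(o['ee_rot']).as_matrix();T[:3,3]=o['position'];T=T@np.array(p['hand_eye'])
    else: T=np.array(p['world_from_camera'])
    np.savez(f'pics/{f}.npz',im=im,d=d,T=T,K=np.array([[p['fx'],0,p['cx']],[0,p['fy'],p['cy']],[0,0,1]]),dist=np.array(p['dist'],float))
def cloud(f):
    z=np.load(f'pics/{f}.npz');d=z['d'];h,w=d.shape
    uv=np.stack(np.meshgrid(np.arange(w),np.arange(h)),-1).reshape(-1,1,2).astype(float)
    n=cv2.undistortPoints(uv,z['K'],z['dist']).reshape(h,w,2)
    P=np.concatenate([n*d[...,None],d[...,None]],-1)@z['T'][:3,:3].T+z['T'][:3,3]
    P[d==0]=np.nan
    return P,z['im']
def ray(f,u,v,zz):
    z=np.load(f'pics/{f}.npz')
    n=cv2.undistortPoints(np.array([[[u,v]]],float),z['K'],z['dist'])[0,0]
    r=z['T'][:3,:3]@np.array([*n,1]);c=z['T'][:3,3];return c+r*(zz-c[2])/r[2]
E
python3 - <<'E'
from h import *
snap('top','top1');snap('scene','sc1')
a=cv2.imread('pics/top1.png');cv2.imwrite('pics/top1b.png',cv2.resize(a,(800,600)))
print(manip.get_obs(),manip.hold_point_z)
print(np.load('pics/top1.npz')['T'],np.load('pics/sc1.npz')['T'])
E
```

```text
{'clock': 0.1, 'joint_pos': array([-1.26261119,  0.33279882, -0.06467876,  1.46083913,  0.02161226,
        1.34989609, -0.08848944]), 'joint_velocities': array([-0.00279806, -0.00082179, -0.0004328 , -0.00170148,  0.00152228,
        0.00020084,  0.00066539]), 'tau': array([ 1.81786880e-03, -6.26739407e+01,  4.92426369e-02, -3.92426670e+01,
        1.63594022e-02,  6.85071063e-03, -1.20019050e-05]), 'position': array([0.20290351, 0.59080285, 0.23061029]), 'ee_rot': array([ 1.64633604e-01,  9.86354596e-01, -6.19426236e-04, -6.55854032e-05]), 'ft_force': array([-0.4270499 , -0.85057731, -0.12266457]), 'torque': array([ 0.01679675, -0.00444983, -0.02506332]), 'grasp_force': 0.0, 'grip_width': 1.0002387223465943} 0.0187
[[-0.00486898 -0.99724643  0.07399898  0.49484632]
 [-0.9999641   0.00536868  0.00655539  0.01049146]
 [-0.00693461 -0.07396441 -0.99723677  1.10686159]
 [ 0.          0.          0.          1.        ]] [[ 0.86711968  0.32609556 -0.37651712  0.96352832]
 [ 0.49807977 -0.57444847  0.64955792 -0.63052358]
 [-0.00447173 -0.75078002 -0.66053718  0.7545932 ]
 [ 0.          0.          0.          1.        ]]
```

View pics/top1b.png

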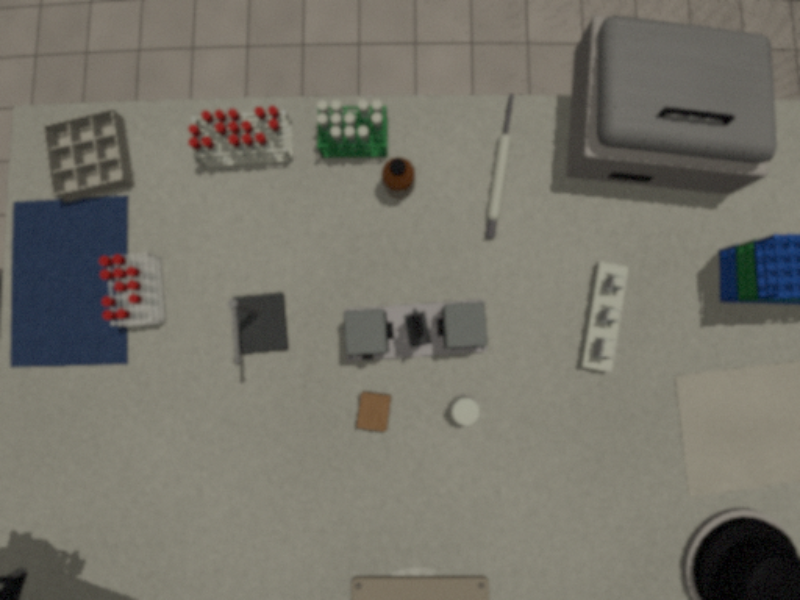

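View pics/sc1.png

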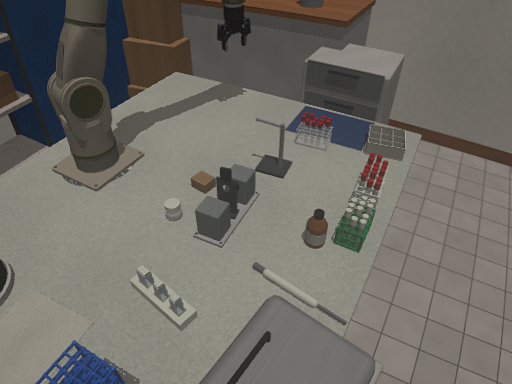

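The top view shows the photometer at about (415,330), with the stop in its gap. The stand is at (262,322) with its peg pointing towards the robot, and the rack is at (605,317). All pixels are in the 800-wide picture. Next I'll measure these from the depth images.

```bash
python3 - <<'E'
from h import *
P,im=cloud('top1')
Q,im2=cloud('sc1')
def rect(n,C,x,y,z):
    m=(C[...,0]>x[0])&(C[...,0]<x[1])&(C[...,1]>y[0])&(C[...,1]<y[1])&(C[...,2]>z[0])&(C[...,2]<z[1])
    p=C[m]
    if len(p)<5: print(n,len(p));return
    print(n,len(p),'rect',[np.round(q,4) if not np.isscalar(q) else round(q,1) for q in cv2.minAreaRect(p[:,:2].astype(np.float32))],'mean',p.mean(0).round(4),'min',np.percentile(p,2,0).round(3),'max',np.percentile(p,98,0).round(3))
for f,u,v in [('top1',417,328),('top1',262,322),('top1',605,317)]: print(P[int(v*.64),int(u*.64)].round(3))
for nm,C in (('top',P),('sc',Q)):
    print(nm)
    rect('housings L',C,(.4,.65),(.02,.16),(.09,.11))
    rect('housings R',C,(.4,.65),(-.16,-.02),(.09,.11))
    rect('stop',C,(.4,.65),(-.1,.1),(.115,.2))
    rect('rack',C,(.4,.65),(-.45,-.2),(.018,.032))
    rect('cells',C,(.4,.65),(-.45,-.2),(.045,.09))
    rect('peg',C,(.35,.65),(.15,.36),(.13,.2))
    rect('post',C,(.35,.65),(.15,.36),(.03,.14))
    rect('base',C,(.35,.65),(.15,.36),(.008,.02))
a=cv2.imread('pics/top1.png')
c=[cv2.resize(a[155:250,360:420],(380,600),interpolation=cv2.INTER_CUBIC),cv2.resize(a[170:265,135:195],(380,600),interpolation=cv2.INTER_CUBIC)]
cv2.imwrite('pics/crop1.png',np.hstack(c))
E
```

```text
[0.528 0.006 0.174]
[0.542 0.269 0.009]
[ 0.548 -0.305  0.054]
top
housings L 769 rect [array([0.5246, 0.0798]), array([0.0701, 0.0752]), 3.5] mean [0.524  0.084  0.0995] min [0.492 0.052 0.095] max [0.557 0.115 0.103]
housings R 767 rect [array([ 0.5338, -0.068 ]), array([0.0698, 0.0732]), 3.5] mean [ 0.5339 -0.0713  0.0996] min [ 0.501 -0.103  0.095] max [ 0.567 -0.041  0.103]
stop 98 rect [array([0.5303, 0.0024]), array([0.0556, 0.0116]), 10.9] mean [0.53   0.0023 0.1598] min [ 0.505 -0.004  0.132] max [0.557 0.008 0.173]
rack 907 rect [array([ 0.5486, -0.3134]), array([0.0508, 0.18  ]), 79.3] mean [ 0.5495 -0.3098  0.0253] min [ 0.463 -0.348  0.02 ] max [ 0.634 -0.278  0.03 ]
cells 284 rect [array([ 0.5463, -0.3123]), array([0.0212, 0.1362]), 79.6] mean [ 0.5414 -0.3094  0.0659] min [ 0.481 -0.331  0.046] max [ 0.611 -0.293  0.075]
peg 154 rect [array([0.522 , 0.2706]), array([0.0962, 0.0112]), 4.0] mean [0.5307 0.2699 0.1667] min [0.476 0.263 0.135] max [0.569 0.278 0.176]
post 63 rect [array([0.563 , 0.2709]), array([0.0061, 0.0138]), 77.6] mean [0.5626 0.2699 0.0864] min [0.55
[... 717 characters left out ...]
1, 0.1816]), 79.2] mean [ 0.5672 -0.3253  0.0254] min [ 0.466 -0.353  0.019] max [ 0.64  -0.286  0.03 ]
cells 471 rect [array([ 0.5489, -0.3149]), array([0.0215, 0.139 ]), 79.4] mean [ 0.5509 -0.3172  0.0635] min [ 0.484 -0.335  0.046] max [ 0.617 -0.298  0.074]
peg 125 rect [array([0.5258, 0.2715]), array([0.0933, 0.0186]), 3.0] mean [0.5394 0.269  0.1617] min [0.482 0.262 0.133] max [0.572 0.277 0.175]
post 125 rect [array([0.5669, 0.2695]), array([0.0142, 0.0118]), 18.0] mean [0.5675 0.2696 0.088 ] min [0.56  0.265 0.033] max [0.573 0.276 0.138]
base 473 rect [array([0.5441, 0.27  ]), array([0.1005, 0.0916]), 4.8] mean [0.5455 0.2658 0.012 ] min [0.496 0.226 0.009] max [0.594 0.313 0.015]
```

View pics/crop1.png

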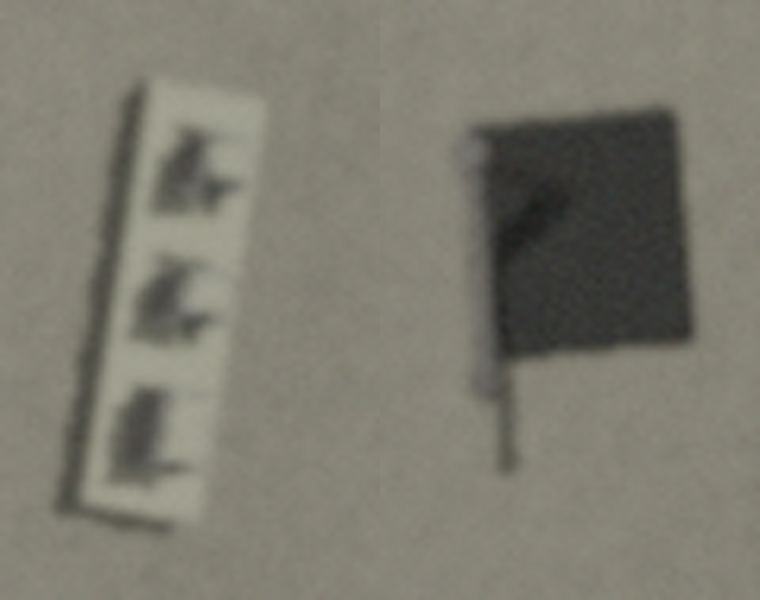

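The peg points to −x, and the oblong cell looks to be in the well nearest the robot. I'll move above the stop.

```bash
python3 -m crank '[[[8.5,2.7,-4.9,0.3,0,0,2.5],[8.5,2.7,-4.9,0.3,0,0,2.5],[8.5,2.7,-4.9,0.3,0,0,2.5],[8.5,2.7,-4.9,0.3,0,0,2.5],[8.5,2.7,-4.9,0.3,0,0,2.5],[8.5,2.7,-4.9,0.3,0,0,2.5],[8.5,2.7,-4.9,0.3,0,0,2.5],[8.5,2.7,-4.9,0.3,0,0,2.5],[8.5,2.7,-4.9,0.3,0,0,2.5],[8.5,2.7,-4.9,0.3,0,0,2.5],[8.5,2.7,-4.9,0.3,0,0,2.5],[8.5,2.7,-4.9,0.3,0,0,2.5],[8.5,0,0,0,0,0,0]]]'
cat >> h.py <<'E'
def pose():
    o=manip.get_obs();M=R.from_quat(o['ee_rot']).as_matrix()
    print('t',round(o['clock'],2),'tcp',o['position'].round(4),'yaw_y',np.degrees(np.arctan2(M[1,1],M[0,1])).round(1),'z',M[:,2].round(3),'g',round(o['grip_width'],3),round(o['grasp_force'],1),'ft',np.round(o['ft_force'],1),'j',np.round(o['joint_pos'],2))
def sel(C,x,y,z):
    return C[(C[...,0]>x[0])&(C[...,0]<x[1])&(C[...,1]>y[0])&(C[...,1]<y[1])&(C[...,2]>z[0])&(C[...,2]<z[1])]
def rect(n,C,x,y,z):
    p=sel(C,x,y,z)
    if len(p)<5: print(n,len(p));return
    print(n,len(p),'rect',[np.round(q,4) if not np.isscalar(q) else round(q,1) for q in cv2.minAreaRect(p[:,:2].astype(np.float32))],'mean',p.mean(0).round(4),'min',np.percentile(p,2,0).round(3),'max',np.percentile(p,98,0).round(3))
E
python3 - <<'E'
from h import *
pose();snap('wrist','w1')
C,im=cloud('w1');print(manip.get_obs()['position'],np.load('pics/w1.npz')['T'].round(3))
rect('tab',C,(.45,.6),(-.05,.05),(.155,.19))
rect('blade',C,(.45,.6),(-.05,.05),(.115,.13))
rect('HL',C,(.4,.65),(.03,.16),(.09,.11))
rect('HR',C,(.4,.65),(-.16,-.03),(.09,.11))
E
```

```text
clock: 1.72
position: [0.5278, -0.0016, 0.2673]
ee_rot: [-0.093, 0.996, -0.001, -0.0]
ft_force: [-0.2, 0.8, 0.3]
grip_width: 0.995
grasp_force: 0.0
t 1.73 tcp [ 0.5278 -0.0016  0.2673] yaw_y 100.7 z [ 0.    -0.002 -1.   ] g 0.995 0.0 ft [-0.2  0.8  0.3] j [-0.56  0.09  0.51  1.69 -0.04  1.37  1.72]
[0.52718886 0.00122848 0.26699073] [[-0.186  0.933  0.309  0.448]
 [ 0.982  0.178  0.056 -0.015]
 [-0.003  0.314 -0.95   0.411]
 [ 0.     0.     0.     1.   ]]
tab 582 rect [array([0.5316, 0.0029]), array([0.03  , 0.0115]), 10.9] mean [0.5297 0.0024 0.1698] min [ 0.517 -0.005  0.157] max [0.546 0.01  0.172]
blade 18 rect [array([ 0.5046, -0.0024]), array([0.0006, 0.0047]), 10.6] mean [ 0.5046 -0.0026  0.1233] min [ 0.504 -0.005  0.116] max [ 0.505 -0.     0.129]
HL 4161 rect [array([0.5257, 0.0793]), array([0.0704, 0.0753]), 4.3] mean [0.5232 0.0825 0.1004] min [0.491 0.052 0.092] max [0.558 0.114 0.102]
HR 4397 rect [array([ 0.5354, -0.0674]), array([0.0705, 0.0745]), 3.5] mean [ 0.533  -0.0706  0.1007] min [ 0.501 -0.102  0.094] max [ 0.568 -0.039  0.103]
```

View pics/w1.png

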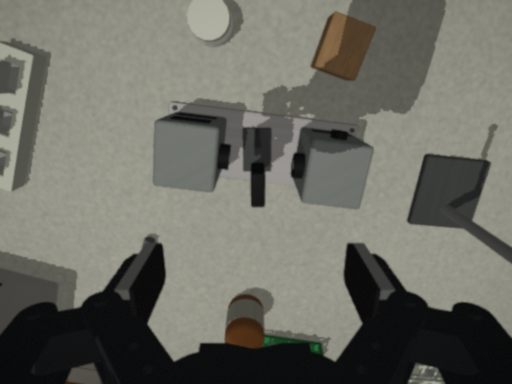

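The wrist view shows the tab at (258,185) between the fingers, with clear room either side. It is centred at (0.5316, 0.0025) with a yaw of 11°. I'll descend and grip.

```bash
python3 -m crank '[[[8.5,0.4,0.1,-2.6,0,0,0],[8.5,0,0,-2.6,0,0,0],[8.5,0,0,-2.6,0,0,0],[8.5,0,0,-2.6,0,0,0],[8.5,0,0,-2.6,0,0,0],[8.5,0,0,0,0,0,0],[0,0,0,0,0,0,0],[0,0,0,0,0,0,0],[0,0,0,0,0,0,0],[0,0,0,0,0,0,0],[0,0,0,0,0,0,0]]]' 60; python3 -c "
from h import *
pose()"
```

```text
clock: 3.15
position: [0.5312, 0.004, 0.1376]
ee_rot: [-0.096, 0.995, -0.0, 0.0]
ft_force: [-0.1, -0.6, 2.8]
grip_width: 0.131
grasp_force: 59.1
t 3.15 tcp [0.5312 0.004  0.1376] yaw_y 101.0 z [ 0.001  0.    -1.   ] g 0.131 59.1 ft [-0.1 -0.6  2.8] j [-0.54  0.21  0.5   1.85 -0.11  1.11  1.77]
```

```bash
python3 -m crank '[[[0,0,0,2,0,0,0],[0,0,0,4,0,0,0],[0,0,0,4,0,0,0],[0,0,0,4,0,0,0],[0,-1,2.58,1,0,0,-9.65],[0,-1,2.58,0,0,0,-9.65],[0,-1,2.58,0,0,0,-9.65],[0,-1,2.58,0,0,0,-9.65],[0,-1,2.58,0,0,0,-9.65],[0,-1,2.58,0,0,0,-9.65],[0,-1,2.58,0,0,0,-9.65],[0,-1,2.58,0,0,0,-9.65],[0,-1,2.58,0,0,0,-9.65],[0,-1,2.58,0,0,0,-9.65],[0,0,0,0,0,0,0],[0,0,0,0,0,0,0]]]'; python3 - <<'E'
from h import *
pose();snap('wrist','w2');snap('scene','sc2')
C,im=cloud('w2')
for a,b in ((.475,.49),(.49,.51),(.51,.53),(.53,.55),(.55,.562)):
    p=sel(C,(a,b),(.23,.31),(.14,.2))
    if len(p):print(a,len(p),p.mean(0).round(4),p.min(0).round(4),p.max(0).round(4))
a=cv2.imread('pics/w2.png');b=cv2.imread('pics/sc2.png')
cv2.imwrite('pics/v2.png',np.hstack([cv2.resize(a,(400,300)),cv2.resize(b[80:230,200:400],(400,300))]))
Q,_=cloud('sc2')
rect('tab',Q,(.40,.46),(.2,.32),(.22,.3));rect('blade',Q,(.40,.46),(.2,.32),(.18,.27));rect('foot',Q,(.36,.5),(.2,.32),(.14,.175))
E
```

```text
clock: 5.15
position: [0.4312, 0.2614, 0.2871]
ee_rot: [0.678, 0.735, -0.0, 0.0]
ft_force: [1.1, 0.1, -1.5]
grip_width: 0.133
grasp_force: 58.7
t 5.15 tcp [0.4312 0.2614 0.2871] yaw_y 4.6 z [-0.    -0.001 -1.   ] g 0.133 58.7 ft [ 1.1  0.1 -1.5] j [-0.89  0.03  0.27  1.7  -0.01  1.41 -0.55]
0.475 185 [0.4825 0.2671 0.1737] [0.4762 0.2603 0.169 ] [0.49   0.2719 0.177 ]
0.49 207 [0.5001 0.2685 0.1719] [0.4902 0.2641 0.167 ] [0.5099 0.2725 0.1747]
0.51 206 [0.5199 0.2704 0.1704] [0.51   0.2663 0.1662] [0.53   0.2742 0.1732]
0.53 200 [0.5399 0.2723 0.1689] [0.53   0.2669 0.1648] [0.5499 0.2763 0.1721]
0.55 278 [0.5582 0.275  0.1625] [0.55   0.2681 0.1402] [0.562  0.2802 0.1754]
tab 240 rect [array([0.4321, 0.2582]), array([0.0517, 0.0334]), 63.3] mean [0.4332 0.2532 0.2609] min [0.42  0.231 0.222] max [0.446 0.285 0.299]
blade 252 rect [array([0.4315, 0.2592]), array([0.0088, 0.0595]), 4.5] mean [0.4331 0.2548 0.2264] min [0.429 0.231 0.182] max [0.436 0.285 0.268]
foot 117 rect [array([0.4525, 0.2516]), array([0.0594, 0.0758]), 69.8] mean [0.4447 0.2537 0.168 ] min [0.417 0.232 0.161] max [0.496 0.285 0.174]
```

View pics/v2.png

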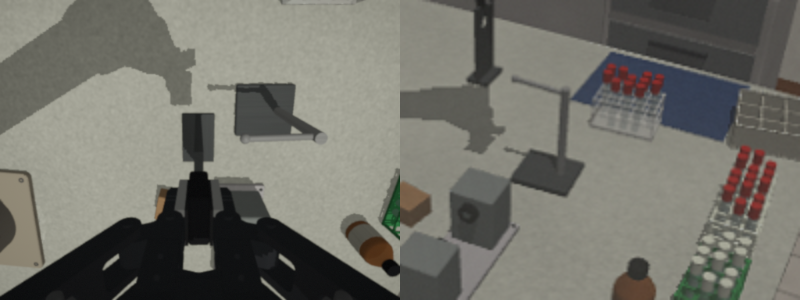

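The wrist view puts the peg's line at y = 0.2705 + 0.096(x − 0.522). The stop hangs straight in the fingers in front of the peg tip. I'll lower it to peg height and slide it on.

```bash
python3 -m crank '[[[0,0,0.15,-2.5,0,0,0.5],[0,0,0,-3,0,0,0.5],[0,0,0,-2.5,0,0,0],[0,0,0,-0.55,0,0,0],[0,0,0,0,0,0,0],[0,1.5,0.15,0,0,0,0],[0,1.5,0.15,0,0,0,0],[0,1,0.1,0,0,0,0],[0,1,0.1,0,0,0,0],[0,1,0.1,0,0,0,0],[0,0,0,0,0,0,0]]]'; python3 - <<'E'
from h import *
pose();snap('scene','sc3');snap('wrist','w3')
b=cv2.imread('pics/sc3.png');a=cv2.imread('pics/w3.png')
cv2.imwrite('pics/v3.png',np.hstack([cv2.resize(b[90:190,220:320],(400,400),interpolation=2),cv2.resize(a,(400,400))]))
E
```

```text
clock: 6.62
position: [0.4916, 0.2695, 0.2017]
ee_rot: [0.672, 0.74, -0.0, 0.0]
ft_force: [-0.4, 0.2, -1.7]
grip_width: 0.132
grasp_force: 58.7
t 6.62 tcp [0.4916 0.2695 0.2017] yaw_y 5.5 z [ 0. -0. -1.] g 0.132 58.7 ft [-0.4  0.2 -1.7] j [-0.84  0.21  0.3   1.69 -0.06  1.25 -0.43]
```

View pics/v3.png

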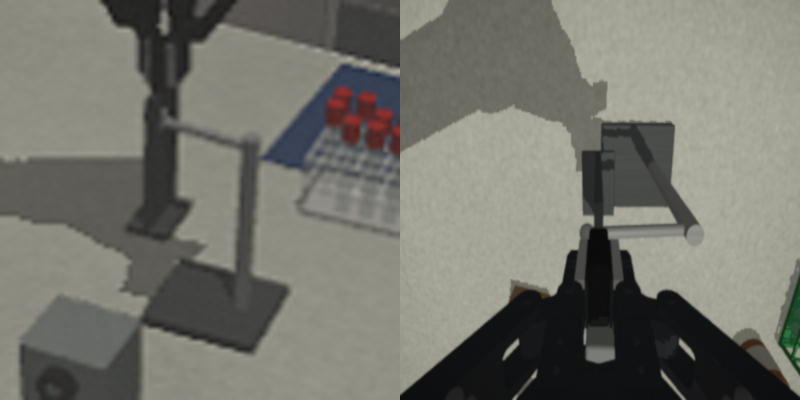

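The peg passes through the hole: the ball shows beyond the blade at (587,230) in the wrist half, and there is no side force. I'll slide further, then lower.

```bash
python3 -m crank '[[[0,1,0.05,0,0,0,0],[0,1,0.05,0,0,0,0],[0,1,0.1,0,0,0,0],[0,0.2,0,-0.3,0,0,0],[0,0,0,-0.3,0,0,0],[0,0,0,-0.2,0,0,0],[0,0,0,-0.2,0,0,0],[0,0,0,0,0,0,0]]]'; python3 -c "
from h import *
pose()"
```

```text
clock: 7.72
position: [0.5228, 0.2717, 0.1917]
ee_rot: [0.672, 0.741, -0.0, -0.0]
ft_force: [-0.6, -0.4, -1.2]
grip_width: 0.132
grasp_force: 58.8
t 7.72 tcp [0.5228 0.2717 0.1917] yaw_y 5.6 z [-0.  0. -1.] g 0.132 58.8 ft [-0.6 -0.4 -1.2] j [-0.81  0.28  0.31  1.63 -0.09  1.25 -0.39]
```

```bash
python3 -m crank '[[[0,0,0,-0.1,0,0,0],[0,0,0,-0.1,0,0,0],[0,0,0,0,0,0,0]]]'|grep -A0 force
```

```text
ft_force: [-2.4, -1.4, 3.8]
--
grasp_force: 59.7
```

It now rests on the peg, so I'll let go and rise.

```bash
python3 -m crank '[[[2.2,0,0,0,0,0,0],[3,0,0,0,0,0,0],[5,0,0,0,0,0,0],[5,0,0,0,0,0,0],[5,0,0,1,0,0,0],[5,0,0,2,0,0,0],[5,0,0,3,0,0,0],[5,0,0,4,0,0,0],[5,0,0,0,0,0,0]]]'; python3 - <<'E'
from h import *
pose();snap('scene','sc4')
b=cv2.imread('pics/sc4.png')
cv2.imwrite('pics/v4.png',cv2.resize(b[90:190,220:320],(500,500),interpolation=2))
Q,_=cloud('sc4')
rect('stop',Q,(.48,.56),(.2,.32),(.09,.16));rect('tabtop',Q,(.48,.56),(.2,.32),(.19,.235))
E
```

```text
clock: 9.22
position: [0.5243, 0.2722, 0.294]
ee_rot: [0.672, 0.74, 0.003, 0.001]
ft_force: [-0.7, -0.2, -0.2]
grip_width: 0.585
grasp_force: 0.0
t 9.22 tcp [0.5243 0.2722 0.294 ] yaw_y 5.5 z [ 0.005  0.004 -1.   ] g 0.585 0.0 ft [-0.7 -0.2 -0.2] j [-0.82  0.23  0.32  1.48 -0.07  1.44 -0.4 ]
stop 141 rect [array([0.5261, 0.268 ]), array([0.0456, 0.0487]), 52.0] mean [0.5249 0.2638 0.1249] min [0.521 0.241 0.092] max [0.528 0.296 0.158]
tabtop 74 rect [array([0.5265, 0.2665]), array([0.0118, 0.0377]), 7.6] mean [0.5276 0.2649 0.2086] min [0.521 0.254 0.191] max [0.532 0.283 0.223]
```

View pics/v4.png

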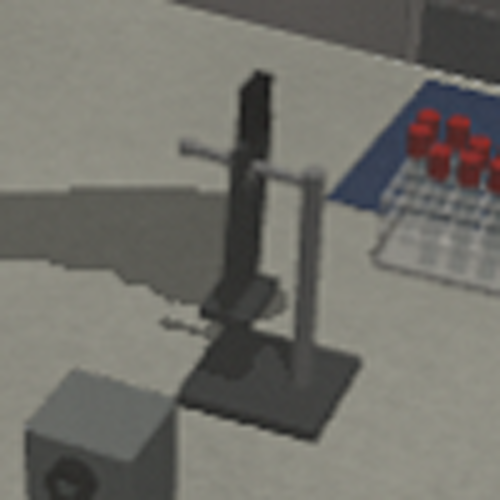

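The stop hangs upright on the peg, at (250,160) in the crop. On to the rack.

```bash
python3 -m crank '[[[5,-0.24,-4.8,0,0,0,6.15],[5,-0.24,-4.8,0,0,0,6.15],[5,-0.24,-4.8,0,0,0,6.15],[5,-0.24,-4.8,0,0,0,6.15],[5,-0.24,-4.8,0,0,0,6.15],[5,-0.24,-4.8,0,0,0,6.15],[5,-0.24,-4.8,0,0,0,6.15],[5,-0.24,-4.8,0,0,0,6.15],[5,-0.24,-4.8,-2,0,0,6.15],[5,-0.24,-4.8,-2,0,0,6.15],[5,-0.24,-4.8,-2,0,0,6.15],[5,-0.24,-4.8,-2,0,0,6.15],[5,0,0,0,0,0,0],[5,0,0,0,0,0,0],[5,0,0,0,0,0,0]]]'; python3 - <<'E'
from h import *
pose();snap('wrist','w5')
C,im=cloud('w5')
rect('rack',C,(.4,.67),(-.42,-.2),(.02,.031))
rect('lids',C,(.4,.525),(-.42,-.2),(.06,.08))
rect('lidtop',C,(.4,.525),(-.42,-.2),(.069,.08))
rect('glass',C,(.4,.525),(-.42,-.2),(.035,.068))
rect('lidmid',C,(.525,.575),(-.42,-.2),(.06,.08))
rect('lidfar',C,(.575,.65),(-.42,-.2),(.06,.08))
E
```

```text
clock: 11.15
position: [0.4949, -0.303, 0.2101]
ee_rot: [0.092, 0.996, 0.0, 0.0]
ft_force: [-0.1, -1.0, 0.2]
grip_width: 0.591
grasp_force: 0.0
t 11.15 tcp [ 0.4949 -0.303   0.2101] yaw_y 79.4 z [ 0.001  0.001 -1.   ] g 0.591 0.0 ft [-0.1 -1.   0.2] j [-0.1   0.28  0.69  1.65 -0.19  1.28  2.01]
rack 4498 rect [array([ 0.5512, -0.3141]), array([0.0501, 0.18  ]), 79.1] mean [ 0.538  -0.3116  0.0269] min [ 0.463 -0.348  0.023] max [ 0.634 -0.279  0.029]
lids 677 rect [array([ 0.4971, -0.3036]), array([0.0197, 0.0319]), 79.4] mean [ 0.4956 -0.3036  0.0715] min [ 0.481 -0.314  0.062] max [ 0.511 -0.293  0.074]
lidtop 565 rect [array([ 0.4974, -0.3039]), array([0.019 , 0.0305]), 79.3] mean [ 0.4967 -0.3038  0.0726] min [ 0.483 -0.314  0.069] max [ 0.51  -0.294  0.074]
glass 169 rect [array([ 0.4882, -0.302 ]), array([0.0197, 0.0141]), 80.8] mean [ 0.4824 -0.3009  0.0531] min [ 0.48  -0.31   0.037] max [ 0.493 -0.292  0.067]
lidmid 454 rect [array([ 0.5512, -0.314 ]), array([0.02  , 0.0219]), 79.7] mean [ 0.5487 -0.3139  0.0706] min [ 0.54  -0.324  0.061] max [ 0.561 -0.304  0.074]
lidfar 405 rect [array([ 0.6049, -0.324 ]), array([0.0191, 0.0232]), 79.4] mean [ 0.6017 -0.3234  0.0699] min [ 0.593 -0.333  0.061] max [ 0.615 -0.314  0.074]
```

View pics/w5.png

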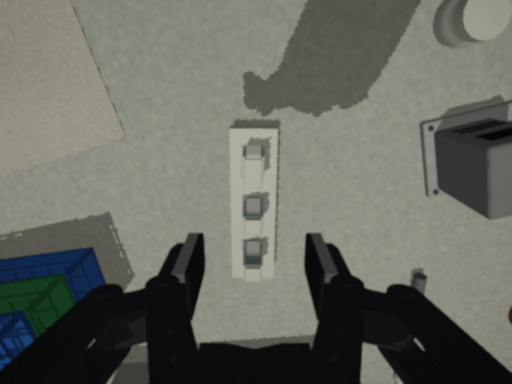

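This confirms the oblong cell (32 × 20 mm) is in the nearest well, at (0.4973, −0.3038), yaw −10.6°. I'll descend and grip its broad sides.

```bash
python3 -m crank '[[[5,0.24,-0.08,-2.8,0,0,0],[5,0,0,-4,0,0,0],[5,0,0,-4,0,0,0],[5,0,0,-4,0,0,0],[5,0,0,-2,0,0,0],[5,0,0,-1,0,0,0],[5,0,0,0,0,0,0],[0,0,0,0,0,0,0],[0,0,0,0,0,0,0],[0,0,0,0,0,0,0],[0,0,0,0,0,0,0],[0,0,0,0,0,0,0]]]' 40; python3 -c "
from h import *
pose()"
```

```text
clock: 12.7
position: [0.4974, -0.3056, 0.033]
ee_rot: [0.093, 0.996, -0.0, 0.001]
ft_force: [-1.2, -0.7, 6.3]
grip_width: 0.226
grasp_force: 39.8
t 12.7 tcp [ 0.4974 -0.3056  0.033 ] yaw_y 79.3 z [ 0.002 -0.    -1.   ] g 0.226 39.8 ft [-1.2 -0.7  6.3] j [-0.02  0.49  0.61  1.8  -0.34  0.95  2.12]
```

```bash
python3 -m crank '[[[0,0,0,1,0,0,0],[0,0,0,2,0,0,0],[0,0,0,4,0,0,0],[0,0,0,4,0,0,0],[0,0,0,4,0,0,0],[0,0.33,3.11,0,0,0,-7.56],[0,0.33,3.11,0,0,0,-7.56],[0,0.33,3.11,0,0,0,-7.56],[0,0.33,3.11,0,0,0,-7.56],[0,0.33,3.11,0,0,0,-7.56],[0,0.33,3.11,0,0,0,-7.56],[0,0.33,3.11,0,0,0,-7.56],[0,0.33,3.11,0,0,0,-7.56],[0,0.33,3.11,0,0,0,-7.56],[0,0.33,3.11,0,0,0,-7.56],[0,0,0,0,0,0,0],[0,0,0,0,0,0,0],[0,0,0,0,0,0,0]]]'; python3 - <<'E'
from h import *
pose();snap('wrist','w6');snap('scene','sc6')
a=cv2.imread('pics/w6.png');b=cv2.imread('pics/sc6.png')
cv2.imwrite('pics/v6.png',np.hstack([cv2.resize(a,(400,300)),cv2.resize(b[140:260,150:310],(400,300),interpolation=2)]))
for n in ('w6','sc6'):
    C,_=cloud(n)
    rect('HL',C,(.4,.65),(.045,.16),(.095,.106));rect('HR',C,(.4,.65),(-.16,-.035),(.095,.106))
    rect('cell',C,(.45,.6),(-.03,.04),(.135,.185))
E
```

```text
clock: 14.95
position: [0.5296, 0.0047, 0.1823]
ee_rot: [0.684, 0.73, 0.0, 0.0]
ft_force: [-0.3, 0.4, -0.4]
grip_width: 0.225
grasp_force: 39.0
t 14.95 tcp [0.5296 0.0047 0.1823] yaw_y 3.7 z [ 0.001  0.    -1.   ] g 0.225 39.0 ft [-0.3  0.4 -0.4] j [-0.71  0.17  0.69  1.81 -0.12  1.2   0.08]
HL 9850 rect [array([0.5257, 0.085 ]), array([0.0704, 0.0643]), 3.8] mean [0.5253 0.0862 0.1008] min [0.492 0.054 0.098] max [0.558 0.116 0.102]
HR 0
cell 886 rect [array([0.5289, 0.0058]), array([0.0199, 0.0319]), 1.9] mean [0.5289 0.0125 0.1735] min [ 0.519 -0.01   0.163] max [0.538 0.022 0.184]
HL 352 rect [array([0.5268, 0.0841]), array([0.0696, 0.067 ]), 5.7] mean [0.5283 0.0813 0.0997] min [0.495 0.051 0.096] max [0.561 0.115 0.102]
HR 483 rect [array([ 0.5367, -0.0734]), array([0.0695, 0.065 ]), 2.6] mean [ 0.538  -0.0751  0.0997] min [ 0.504 -0.105  0.096] max [ 0.57  -0.042  0.102]
cell 83 rect [array([5.357e-01, 4.000e-04]), array([0.0369, 0.0192]), 58.8] mean [ 0.5341 -0.0045  0.1722] min [ 0.521 -0.012  0.161] max [0.544 0.02  0.184]
```

View pics/v6.png

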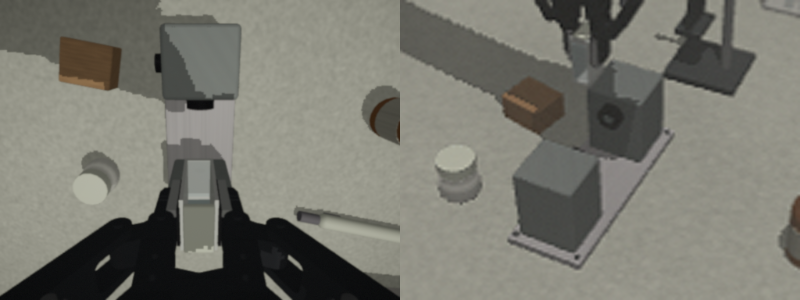

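The cell is held upright above the gap, clear of both housings. It sits about 1.5 mm short in x, so I'll correct that and lower it into the beam.

```bash
python3 -m crank '[[[0,0.16,0.06,-2,0,0,0],[0,0,0,-3,0,0,0],[0,0,0,-3,0,0,0],[0,0,0,-2,0,0,0],[0,0,0,-1.4,0,0,0],[0,0,0,0,0,0,0],[0,0,0,0,0,0,0],[0,0,0,0,0,0,0],[0,0,0,0,0,0,0]]]'; python3 - <<'E'
from h import *
pose();snap('wrist','w7');snap('scene','sc7')
a=cv2.imread('pics/w7.png');b=cv2.imread('pics/sc7.png')
cv2.imwrite('pics/v7.png',np.hstack([cv2.resize(a,(400,300)),cv2.resize(b[100:250,150:350],(400,300),interpolation=2)]))
C,_=cloud('w7');rect('HL',C,(.4,.65),(.045,.16),(.095,.106));rect('cell',C,(.45,.6),(-.03,.04),(.05,.112));rect('lid',C,(.515,.55),(-.03,.03),(.1035,.112))
Q,_=cloud('sc7');rect('stop',Q,(.48,.56),(.2,.32),(.09,.16))
E
```

```text
clock: 16.18
position: [0.5315, 0.0065, 0.0683]
ee_rot: [0.684, 0.73, 0.0, 0.0]
ft_force: [0.2, -0.1, -1.1]
grip_width: 0.225
grasp_force: 39.1
t 16.18 tcp [0.5315 0.0065 0.0683] yaw_y 3.8 z [ 0.001  0.    -1.   ] g 0.225 39.1 ft [ 0.2 -0.1 -1.1] j [-0.66  0.33  0.65  1.92 -0.24  0.97  0.17]
HL 35102 rect [array([0.5256, 0.0826]), array([0.0707, 0.06  ]), 3.8] mean [0.5254 0.0849 0.1009] min [0.493 0.055 0.099] max [0.558 0.111 0.102]
cell 8698 rect [array([ 0.5298, -0.0029]), array([0.0599, 0.0542]), 0.1] mean [0.5309 0.0118 0.0949] min [ 0.509 -0.029  0.054] max [0.552 0.023 0.11 ]
lid 3960 rect [array([0.5331, 0.0072]), array([0.0351, 0.0322]), 3.1] mean [0.5313 0.0093 0.1075] min [ 0.518 -0.006  0.104] max [0.545 0.021 0.11 ]
stop 143 rect [array([0.5274, 0.2672]), array([0.048 , 0.0487]), 55.6] mean [0.5255 0.2635 0.1246] min [0.521 0.241 0.092] max [0.533 0.297 0.156]
```

View pics/v7.png

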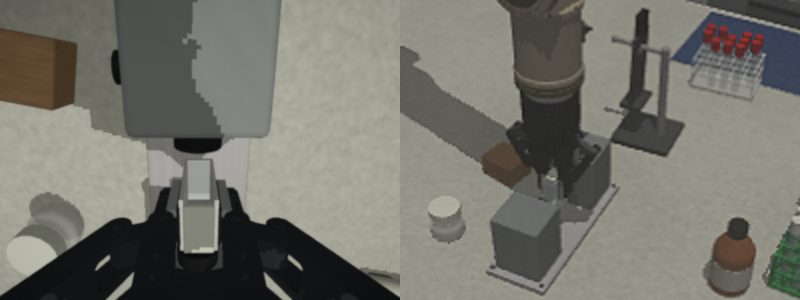

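The cell (198,180) sits centred in front of the snout (198,145), and the stop still hangs on the peg at (640,60). I'll hand in.

```bash
python3 -c "
from h import *
print(job.hand_in())"
```

```text
the job is handed in; nothing more can be done
None
```

I handed the job in after about 16 s of the 64 s allowed: the beam stop hangs on the peg by its hole, and the gripper holds the oblong cell upright by its frosted sides, midway between the snouts; no verdict was shown.

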